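# Unbolt and unlatch the pastry case, then raise its lid

## Robot

A 6-joint arm with a two-finger parallel gripper is mounted at the origin on the work surface. World frame = base frame: x ahead of the robot, y to its left, z up, the work surface at z = 0. Lengths are in m, angles in rad, forces in N, time in s.
With the tool pointing down it reaches from about 0.425 to 0.95 m from the base axis. Payload 3.5 kg.
Tool frame: the origin (TCP) lies at the very end of the fingers, on their centre line; the grasp point (between the pads) lies 19 mm behind it; z points along the fingers, y is the direction in which the jaws open and shut (so a half turn about z gives the same grasp; the last joint's range is limited). The gripper opens to 85 mm and grips with 20 to 120 N. Pads are 22 mm wide; open, the fingers measure 114 mm over their backs; the gripper's body (76 mm by 85 mm) begins 54 mm behind the grasp point. The pads swing forward as they close: fully open they stand 13 mm farther back than shut.
Start: joints at [0.995, 0.286, 1.577, -0, 1.279, -0.15], TCP at [0.279, 0.615, 0.231] pointing down, gripper open.
Joint ranges: [-2.77, 2.77], [-0.9, 2.22], [0.21, 2.48], [-1.53, 4.67], [0.24, 2.81], [-2.84, 2.84]. Speed limits (rad/s): [2.79, 2.79, 3.14, 3.14, 3.14, 3.14].

## Interface

Orientations are given as a unit quaternion [x, y, z, w].
In Python, from plant import ctrl, imaging gives the robot as it stands.
- The arm moves only by the shell command python3 -m creep 'ROWS' [OPENING] [FORCE]. ROWS is JSON, one flat list of numbers, 4 for each row, row after row: the shift along the tool's x, y, z in units of 25 mm (1.0 is 25 mm), then the turn about the tool's z in units of 5 degrees (1.0 is 5 degrees). A call has 1 to 20 rows; each row is the pose to reach, as a shift and turn from the pose commanded when the call began, along the tool's axes at that moment; what a row does not reach only later rows make up. A row lasts 1/12 s, in which the tool goes at most 41.7 mm and 7.16 degrees, less where a joint would pass 70% of its speed; a pose out of reach is approached as far as the arm can. A call with a gripper value outside its range is refused whole. OPENING is the closure in counts, from 0 (fully open) to 255 (shut), set as the call begins (- or left out, the last holds). The fingers move at their own pace and stop on an object; FORCE is the grip in N (left out, the last holds). Time passes only in rows, so rows that repeat a pose let the fingers close. It gives the time, the measured TCP pose, the force and the opening at its end, in the units of the state.
- ctrl.get_state(): the state, without advancing time (a new reading comes with each control period).
- imaging.read_camera(name): name is "scene" or "top" or "wrist"; returns the picture (400x640x3 uint8, red, green, blue); there is no depth.
- imaging.camera_info(name): a dict with "intrinsics" (3x3 intrinsics, pixels), "origin" and "attitude" of the camera in the world. Camera axes: x right, y down, z forward; pixel columns grow to the right and rows downward; lengths in m; the calibration is good to about 2 mm. A picture is of the moment at which its call begins: read the wrist's pose just before it. camera_info takes no time and is no camera call; for the wrist camera it gives the pose at the moment of the call.
- ctrl.sign_off(): hands the job in, once; it reports no verdict.
Trained networks look in the newest picture that a camera, given by its name, has taken for a name from the list of things; names that differ only in an ending like _2 or _b are one class to them, and where a whole thing is asked for, a point or a joint stands for the part that bears it (a point fixed in the world has none). Each returns a list of dicts, best first, with "p" (0 to 1); they miss things now and then, are a little off and sometimes report something else, mostly with a low value. They report only what shows in the picture. A call takes as long as a camera call.
- imaging.silhouettes(camera, name): "mask" (400x640 bool, what is visible of it) and "uv" ([column, row] in pixels, amid what is visible of it).
The state is a dict: "time": time; "qpos": joint angles; "dq": joint speeds; "joint_efforts": joint torques, N m; "eef_pos": TCP position; "tcp_rot": TCP orientation; "contact_force": force on the tool from outside, world axes, zero at the start; "wrist_torque": the same for the moment, N m; "opening": opening from 0.0 (shut) to 1.0 (fully open).
Only numpy, scipy, OpenCV 4.12 (cv2) and the standard library are available. Lean on these libraries where they do the work, as an engineer would, in place of code of your own. Each camera call takes 0.05 s, during which the arm holds its last target.

## Task

Open the sloping pastry case for the coffee break: draw its sliding bolt right back to its end stop, then swing the turn-latch a quarter turn so that it frees the lid, and raise the lid by its bar handle to at least 45 degrees above closed, leaving it standing open by itself. Do not disturb the milk carton, tin, jug or cups that stand around it.

Things in the scene. Friction and masses are not known exactly. Their poses are not given: they have to be found in the camera images.
- case: Grey wedge-shaped pastry case, fixed, 340 mm wide, 303 deep; top slopes at 35 deg from 26 mm high (the side to the robot's left) to 238. Origin on the table under the lid's lower edge, mid-width; x level from low to high side, y left, z up. 'Up the slope' = (cos35,0,sin35), 'left' = y, 'out' = normal (-sin35,0,cos35). Slope surface passes (0,0,115 mm). Lower 155 mm: fixed strip with bolt and latch; above it the lid.
- bolt_knob (a point): Dark steel round knob on the sliding bolt, 16 mm thick, standing straight out of the slope 61 mm below the lid's lower edge (measured along the slope), 51 mm right of mid-width when fully shot. Point on its axis 36 mm out; top 48 mm out. Below it the 10 mm bolt bar runs left-right through staples 19 mm high, centred 26 and 140 mm right of mid-width. Axes: x up the slope, y left, z out.
- bolt (a joint): Travel of the bolt in m: 0 fully shot (its tip stands in the way of the latch's lug and stops the latch turning), grows as it is drawn to the right (-y of the case) up to a hard end stop at about 0.055, which can be felt. It slides with about 4 N of friction and stays where it is left.
- latch_grip (a point): Black upright fin, the handle of the turn-latch: 40 mm long, 10 thick, from 15 to 49 mm out of the slope. Point at its middle, 43 mm from the pivot axis, 36 mm out. Axes: x from the fin to the pivot, z out of the slope.
- latch_pivot (a point): Point on the latch's turning axis (the slope's normal), 36 mm out, 75 mm below the lid's edge along the slope, 50 mm left of mid-width. Locked, the flat dark steel latch has its handle arm (66 mm) down the slope, its long arm (105 mm) up the slope and 3.5 mm above the lid, holding it down, and a short lug (32 mm) to the right, which the bolt's tip overlies on the upper side. Axes as the slope.
- latch (a joint): Turn of the latch in rad: 0 locked, grows counter-clockwise seen from outside the slope, so the handle swings from pointing down the slope to pointing right; end stop 1.57, the lid is free from 1.3. About 0.2 N m of friction; stays where it is left. Until the bolt is drawn its lug strikes the bolt after less than 0.15 rad.
- lid_bar (a point): Middle of the lid's bar handle: black round bar 12 mm thick, 110 mm long, running left-right, its axis 40 mm out from the lid's surface, 120 mm from the hinge; lid shut, it lies 75 mm up the slope from the lid's lower edge, at mid-width. Axes: x along the lid towards the hinge, y left along the bar, z out of the lid's surface.
- lid_hinge (a point): Middle of the lid's hinge axis (along y, left-right) on the slope's surface, 195 mm up the slope from the lid's lower edge. Axes as the slope.
- lid (a joint): Opening angle of the aluminium lid (190 mm by 298 mm, about 0.35 kg) in rad: 0 shut flush with the slope, grows as its lower edge rises, at most 1.25. A stiff hinge (0.8 N m) holds it wherever it is left; lifting at the bar takes 10 to 15 N.
- carton: Milk carton with gable top, 70 x 70 x 215 mm, bystander; origin at the centre of its underside.
- tin: Round yellow tin with white lid, 104 mm across, 132 mm high, bystander; origin at the centre of its underside.
- jug: Blue jug with a handle, 100 mm across, 160 mm high, bystander; origin at the centre of its underside.
- cups: Stack of brown paper cups, 82 mm across, 142 mm high, bystander; origin at the centre of its underside.
- hood (a point): Lower edge of the steel hood's roof, at mid-length. Hood: wall 18 to 21 mm below the lid's edge, 56 mm high, and a 3 mm roof on it reaching down the slope to 51 mm below the lid's edge, from 35 to 152 mm right of mid-width. It hangs above the bolt knob, so a tool from straight above is in its way: come leaning back as the slope's normal (35 deg) or some 10 deg more. Axes as the slope.

How it is judged:
By the outcome, as a careful person would: the job done as asked, in the order asked, and still so for the second after the job is handed in, with the robot touching nothing.
It also fails if it takes over 69 s, if anything falls off the work surface, if the arm or the gripper's body presses on something with over 40 N, if the wrist force passes 120 N, or if a joint passes its speed limit or range.

## Working session

There is one attempt and no reset: what is moved stays moved. The work goes in short steps, Python scripts to look and compute and a shell command to move; the robot and the scene stay as the last step left them, time stands still between calls to the robot, and variables do not carry over. Pictures are saved under pics/ and viewed, and the job is handed in when it is done.

```bash
ls; mkdir -p pics; python3 - <<'E'
from plant import ctrl, imaging
import cv2
print(ctrl.get_state())
for n in ["scene","top","wrist"]:
    im=imaging.read_camera(n); cv2.imwrite(f"pics/a_{n}.png",im[:,:,::-1]); print(n,imaging.camera_info(n))
E
```

```text
pics
{'time': 0.0, 'qpos': array([ 9.94998554e-01,  2.87198971e-01,  1.57818009e+00, -2.99382751e-06,
        1.27860932e+00, -1.50018685e-01]), 'dq': array([ 2.61799817e-03,  7.37923050e-04, -4.45605068e-04, -1.20041699e-03,
       -9.91903683e-05, -1.38542603e-03]), 'joint_efforts': array([ 1.63186050e-04, -4.05974579e+01, -2.92625159e+01, -1.16418973e-04,
        5.84057387e-03, -3.40946812e-06]), 'eef_pos': array([0.27841674, 0.61418013, 0.22992331]), 'tcp_rot': array([ 2.11284514e-01,  9.77423869e-01, -1.12035366e-03, -4.23895484e-04]), 'contact_force': array([ 0.17373746,  0.5280272 , -0.16944077]), 'wrist_torque': array([-0.01873104,  0.06970445, -0.02348556]), 'opening': 1.0028932824207455}
scene {'intrinsics': array([[461.17520096,   0.        , 325.0809311 ],
       [  0.        , 461.17520096, 194.12031234],
       [  0.        ,   0.        ,   1.        ]]), 'origin': array([ 1.32294707, -0.24185617,  1.06468363]), 'attitude': array([ 0.76431719,  0.53583519, -0.21325209, -0.28848473])}
top {'intrinsics': array([[508.26863156,   0.        , 315.7412763 ],
       [  0.        , 508.26863156, 197.30123592],
       [  0.        ,   0.        ,   1.        ]]), 'origin': array([0.32427066, 0.02539449, 1.54966154]), 'attitude': array([ 0.70932666, -0.70107168,  0.05797609, -0.0446426 ])}
wrist {'intrinsics': array([[354.02208377,   0.        , 320.0783496 ],
       [  0.        , 354.02208377, 198.69369925],
       [  0.        ,   0.        ,   1.        ]]), 'origin': array([0.21833278, 0.64181501, 0.37275335]), 'attitude': array([0.83289361, 0.53745313, 0.070505  , 0.11163069])}
```

View pics/a_scene.png

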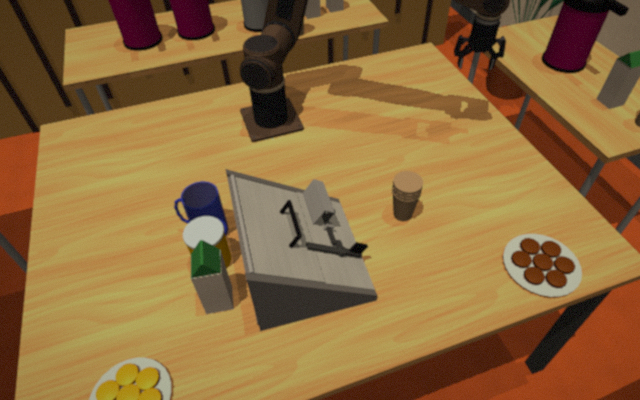

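View pics/a_top.png

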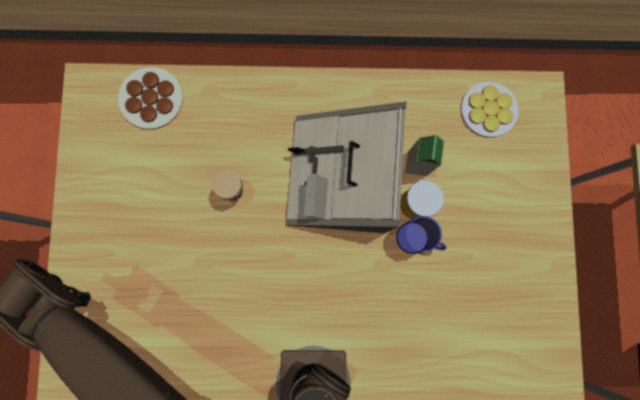

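View pics/a_wrist.png

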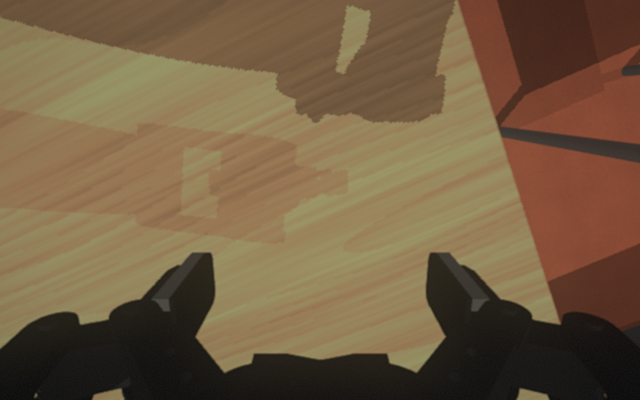

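The top and scene views show the case (top px ~290–405, 105–230). Its low side faces the robot's left, with the bolt and hood nearest the robot and the latch far away. Next I'll get the network detections and fit the case pose.

```bash
cat > h.py <<'E'
import numpy as np, cv2
from scipy.spatial.transform import Rotation as R
from scipy.optimize import least_squares
from plant import ctrl, imaging
c35,s35=np.cos(np.radians(35)),np.sin(np.radians(35))
def cs(s,y,n): # slope coords mm -> case coords m
    return np.array([s*c35-n*s35, y, 115+s*s35+n*c35])/1000
def toW(p,pose):
    x,y,a=pose; return np.array([x+np.cos(a)*p[0]-np.sin(a)*p[1], y+np.sin(a)*p[0]+np.cos(a)*p[1], p[2]])
def proj(info,P):
    q=R.from_quat(info['attitude']).inv().apply(P-info['origin']); k=info['intrinsics']@(q/q[2]); return k[:2]
E
python3 - <<'E'
from h import *
for cam in ["top","scene"]:
    im=imaging.read_camera(cam)
    ov=im.copy()
    for n in ["case","bolt_knob","latch_grip","lid_bar","carton","tin","jug","cups"]:
        for d in imaging.silhouettes(cam,n)[:2]:
            print(cam,n,round(d['p'],2),np.round(d['uv'],1),d['mask'].sum())
    x0,y0,x1,y1=(275,90,425,245) if cam=="top" else (170,150,390,340)
    cr=cv2.resize(im[y0:y1,x0:x1,::-1],None,fx=3.6,fy=3.1 if cam!="top" else 3.6,interpolation=cv2.INTER_CUBIC) if cam!="top" else cv2.resize(im[y0:y1,x0:x1,::-1],None,fx=3.8,fy=3.8,interpolation=cv2.INTER_CUBIC)
    cv2.imwrite(f"pics/b_{cam}.png",cr)
E
```

```text
top case 0.68 [348.6 169.4] 13510
top case 0.55 [418.7 237.3] 1397
top bolt_knob 0.58 [314.8 163.7] 39
top bolt_knob 0.36 [424. 158.] 1178
top lid_bar 0.78 [366.5 167.3] 6117
top carton 0.74 [424.6 158.2] 1175
top tin 0.86 [422.3 203. ] 1250
top cups 0.72 [226.8 183.8] 787
scene case 0.66 [293.6 254.2] 15920
scene case 0.42 [299.  235.1] 10630
scene bolt_knob 0.46 [329.4 229.5] 183
scene latch_grip 0.7 [344.2 248.7] 538
scene latch_grip 0.22 [329.  230.9] 159
scene lid_bar 0.69 [273.  233.4] 5910
scene tin 0.95 [207.5 235.1] 1234
scene jug 0.95 [198.5 200.7] 1490
scene jug 0.55 [297.9 234.8] 10784
scene cups 0.9 [404.4 196.6] 1226
```

View pics/b_top.png

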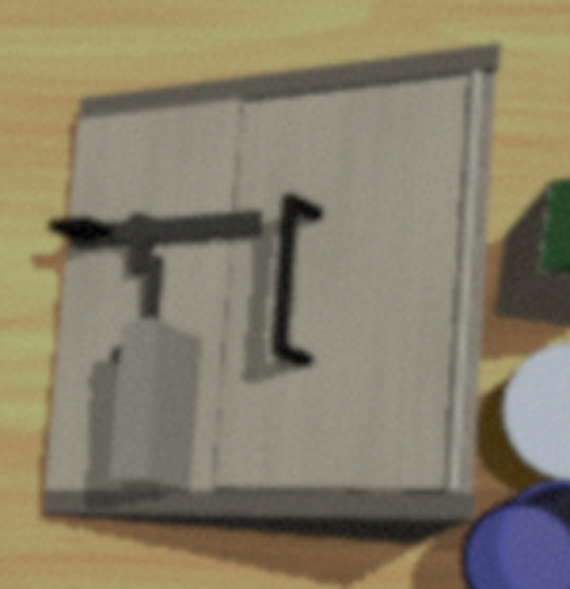

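View pics/b_scene.png

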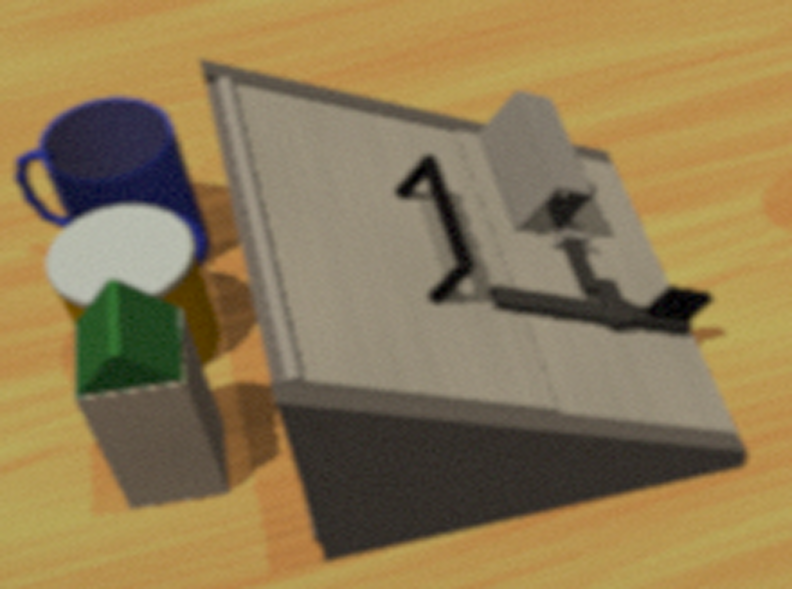

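```bash
cat > fit.py <<'E'
from h import *
T=imaging.camera_info("top");S=imaging.camera_info("scene")
H=lambda x,y,z:np.array([x,y,z])/1000
obs=[(T,H(-127,170,26),(296.1,117)),(T,H(176,170,238),(406.1,101.8)),(T,H(176,-170,238),(398.7,225.5)),(T,H(-127,-170,26),(286.3,225.2)),
(T,cs(75,55,40),(351.3,142.6)),(T,cs(75,-55,40),(349.2,184.4)),
(S,H(176,-170,238),(226.4,170)),(S,H(176,170,238),(247.5,274.5)),(S,H(-127,170,26),(376.9,296.5)),(S,H(176,170,0),(260.3,329.7)),
(S,H(-127,-170,26),(339.4,199)),(S,cs(75,-55,40),(289.4,201.6)),(S,cs(75,55,40),(299.2,234.5))]
f=lambda p:np.concatenate([proj(i,toW(P,p))-u for i,P,u in obs])
if __name__=="__main__":
    for sub in (obs,obs[:6],obs[6:]):
        f=lambda p:np.concatenate([proj(i,toW(P,p))-u for i,P,u in sub])
        r=least_squares(f,[0.65,-0.08,-1.5],loss='soft_l1'); print(np.round(r.x,4)); print(np.round(f(r.x).reshape(-1,2),1).tolist())
E
python3 fit.py
```

```text
[ 0.6239 -0.0508 -1.642 ]
[[-0.8, -1.4], [-0.2, -0.6], [-0.1, 1.3], [-0.9, -0.6], [-0.9, 0.2], [-1.7, -2.4], [-1.1, -2.1], [-1.5, 3.9], [0.0, -2.0], [-0.3, 0.3], [-0.9, -1.0], [-0.4, -0.4], [-0.2, 0.3]]
[ 0.6222 -0.0529 -1.6375]
[[-0.4, -0.7], [0.3, -0.3], [1.0, 1.7], [0.1, 0.2], [-0.2, 0.7], [-0.8, -1.8]]
[ 0.6253 -0.0494 -1.6484]
[[-0.1, -2.2], [-1.3, 4.0], [0.5, -1.3], [-0.2, 0.4], [0.1, -0.7], [0.3, -0.3], [0.3, 0.5]]
```

```bash
cat >> h.py <<'E'
POSE=[0.6239,-0.0508,-1.642]
def shift(target,heading=None):
    st=ctrl.get_state(); r=R.from_quat(st['tcp_rot'])
    d=r.inv().apply(np.array(target)-st['eef_pos'])/0.025
    ty=r.as_matrix()[:,1]; h=np.degrees(np.arctan2(ty[1],ty[0]))
    t=None if heading is None else (((h-np.degrees(heading))+180)%360-180)/5
    return np.round(d,2),(None if t is None else round(t,2)),'dist',round(np.linalg.norm(d)*25,1)
def caseOf(Pw,pose=POSE):
    x,y,a=pose; dx,dy=Pw[0]-x,Pw[1]-y
    return np.array([np.cos(a)*dx+np.sin(a)*dy,-np.sin(a)*dx+np.cos(a)*dy,Pw[2]])*1000
E
python3 - <<'E'
from h import *
t=toW(np.array([-.115,-.015,.25]),POSE); print(t, shift(t,POSE[2]+np.pi/2))
for n,p in dict(knob=cs(-61,-51,36),fin=cs(-118,50,36),bar=cs(75,0,40),hood=cs(-51,-93,56)).items(): print(n,toW(p,POSE))
E
```

```text
[0.61711951 0.06497575 0.25      ] (array([-21.41, -14.44,  -0.75]), np.float64(13.94), 'dist', np.float64(645.8))
knob [0.57805317 0.02326641 0.10950131]
fin [0.68211906 0.06265427 0.07680745]
bar [ 0.62116145 -0.08919581  0.19078431]
hood [0.53639295 0.02952613 0.13162012]
```

```bash
python3 -m creep '[-4,-3,-0.75,3, -10,-7,-0.75,7, -21.4,-14.4,-0.75,13.9, -21.4,-14.4,-0.75,13.9, -21.4,-14.4,-0.75,13.9, -21.4,-14.4,-0.75,13.9, -21.4,-14.4,-0.75,13.9, -21.4,-14.4,-0.75,13.9, -21.4,-14.4,-0.75,13.9, -21.4,-14.4,-0.75,13.9, -21.4,-14.4,-0.75,13.9, -21.4,-14.4,-0.75,13.9, -21.4,-14.4,-0.75,13.9, -21.4,-14.4,-0.75,13.9, -21.4,-14.4,-0.75,13.9, -21.4,-14.4,-0.75,13.9, -21.4,-14.4,-0.75,13.9, -21.4,-14.4,-0.75,13.9, -21.4,-14.4,-0.75,13.9, -21.4,-14.4,-0.75,13.9]' 255 60
cat > look.py <<'E'
import sys
from h import *
st=ctrl.get_state()
for cam in sys.argv[2:]:
    info=imaging.camera_info(cam); im=imaging.read_camera(cam)[:,:,::-1].copy()
    cv2.imwrite(f"pics/{sys.argv[1]}_{cam}_raw.png",im)
    im=cv2.resize(im,None,fx=1.25,fy=1.25)
    for P in [cs(-61,-51,48),cs(-51,-35,56),cs(-51,-152,56),cs(-138,50,49),cs(-98,50,49),cs(75,55,40),cs(75,-55,40),cs(-155,170,0),cs(-155,-170,0),cs(0,170,0),cs(0,-170,0)]:
        u=proj(info,toW(P,POSE))*1.25
        cv2.circle(im,tuple(int(round(v)) for v in u),3,(0,0,255),1)
    cv2.imwrite(f"pics/{sys.argv[1]}_{cam}.png",im)
print(st['time'],np.round(st['eef_pos'],4),np.round(caseOf(st['eef_pos']),1),np.round(st['contact_force'],1),np.round(st['qpos'],2),st['opening'])
print(np.round(R.from_quat(st['tcp_rot']).as_matrix(),3).tolist())
E
python3 look.py c wrist
```

```text
time: 2.72
eef_pos: [0.6167, 0.0672, 0.25]
tcp_rot: [0.73, 0.683, -0.0, -0.0]
contact_force: [-0.9, 0.7, 0.3]
opening: -0.001
2.7167 [0.6167 0.0672 0.25  ] [-117.2  -15.6  250. ] [-0.9  0.7  0.3] [-0.06  0.15  1.7   0.    1.29  0.01] -0.0008542994337252735
[[0.066, 0.998, -0.0], [0.998, -0.066, 0.0], [0.0, -0.0, -1.0]]
```

View pics/c_wrist.png

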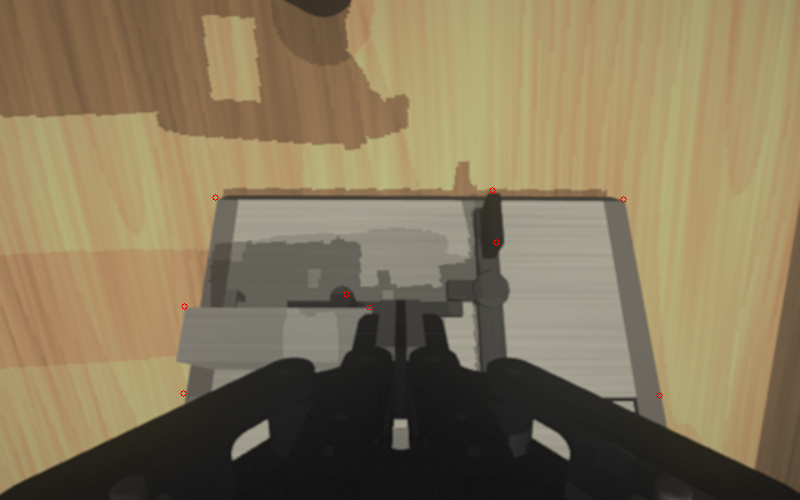

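The wrist view shows the predicted points within about 4 px of the knob (343,294), the hood edge (row ~306) and the fin (492,195–250). I'll zoom in to refine.

```bash
python3 - <<'E'
import cv2
im=cv2.imread("pics/c_wrist_raw.png")[140:300,130:530]
cv2.imwrite("pics/c_zoom.png",cv2.resize(im,None,fx=2,fy=2,interpolation=cv2.INTER_CUBIC))
E
```

```text
(no output)
```

View pics/c_zoom.png

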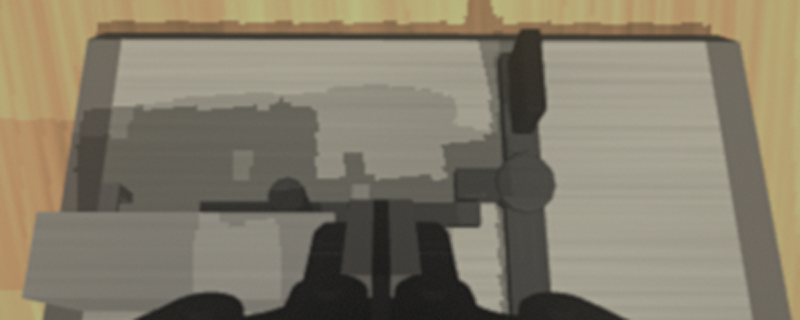

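```bash
python3 - <<'E'
from h import *
i=imaging.camera_info("wrist")
o=[(cs(-155,-170,0),(175.5,159)),(cs(-155,170,0),(499.5,159.3)),(cs(-51,-152,59),(148,246)),(cs(-51,-35,59),(298,246)),(cs(-138,50,49),(394.5,155)),(cs(-69,-51,48),(274.5,229))]
f=lambda p:np.concatenate([proj(i,toW(P,p))-u for P,u in o])
r=least_squares(f,POSE,loss='soft_l1');print(r.x.round(4),np.round(f(r.x).reshape(-1,2),1).tolist())
E
```

```text
[ 0.6256 -0.0523 -1.6388] [[-2.3, 0.7], [0.0, 1.2], [0.1, 0.1], [-0.9, 0.5], [0.5, -1.8], [4.6, -1.1]]
```

```bash
sed -i 's/^POSE=.*/POSE=[0.6256,-0.0523,-1.6388]/' h.py; python3 - <<'E'
from h import *
print(caseOf(ctrl.get_state()['eef_pos']))
for z in (.15,.107): print(shift(toW(np.array([-.090,-.012,z]),POSE),POSE[2]+np.pi/2))
E
```

```text
[-118.69193644  -17.02938596  250.13496785]
(array([-1.15,  0.2 ,  4.01]), np.float64(0.02), 'dist', np.float64(104.3))
(array([-1.15,  0.2 ,  5.73]), np.float64(0.02), 'dist', np.float64(146.1))
```

```bash
python3 -m creep '[-1.15,0.2,1.5,0, -1.15,0.2,3,0, -1.15,0.2,4,0, -1.15,0.2,4.7,0, -1.15,0.2,5.2,0, -1.15,0.2,5.5,0, -1.15,0.2,5.7,0, -1.15,0.2,5.7,0, -1.15,0.2,5.7,0]'
python3 look.py d wrist
```

```text
time: 3.52
eef_pos: [0.6211, 0.0371, 0.1089]
tcp_rot: [0.731, 0.683, 0.001, 0.001]
contact_force: [-0.4, 0.0, -0.4]
opening: 0.003
3.5167 [0.6211 0.0371 0.1089] [-88.9 -10.5 108.9] [-0.4  0.  -0.4] [-0.1   0.3   1.8  -0.    1.04 -0.04] 0.0027867059726623166
[[0.067, 0.998, 0.002], [0.998, -0.067, -0.0], [-0.0, 0.002, -1.0]]
```

View pics/d_wrist.png

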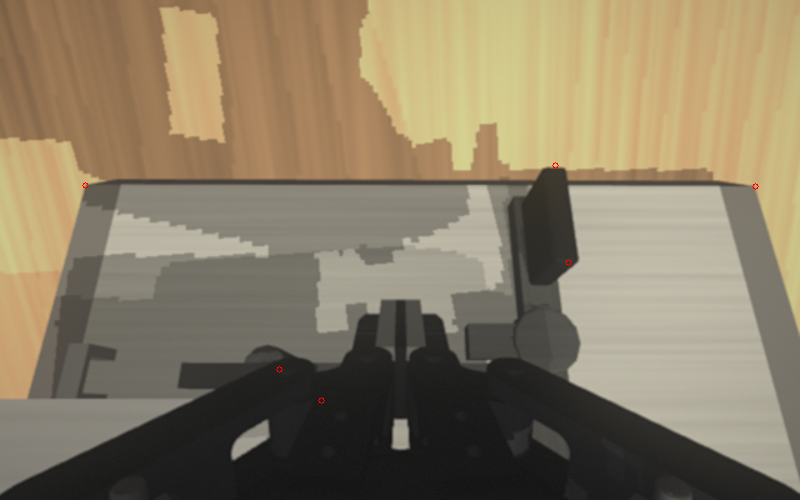

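```bash
python3 -m creep '[0,-0.3,0,0, 0,-0.6,0,0, 0,-0.8,0,0, 0,-1.0,0,0, 0,-1.2,0,0, 0,-1.4,0,0, 0,-1.6,0,0, 0,-1.6,0,0]'
python3 look.py e wrist
```

```text
time: 4.23
eef_pos: [0.5811, 0.0401, 0.1088]
tcp_rot: [0.731, 0.683, 0.002, 0.001]
contact_force: [2.5, 2.0, 2.6]
opening: -0.002
4.2333 [0.5811 0.0401 0.1088] [-89.1 -50.7 108.8] [2.5 2.  2.6] [-0.11  0.21  1.9   0.    1.02 -0.04] -0.002371514329245295
[[0.068, 0.998, 0.004], [0.998, -0.068, 0.001], [0.001, 0.004, -1.0]]
```

View pics/e_wrist.png

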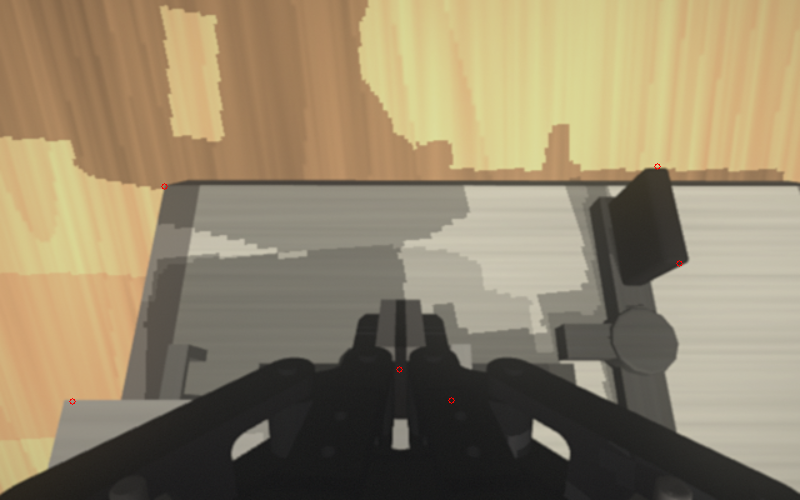

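```bash
python3 -m creep '[-0.05,-0.2,0,0, -0.05,-0.4,0,0, -0.05,-0.6,0,0, -0.05,-0.8,0,0, -0.05,-0.8,0,0]'
python3 look.py f top scene
```

```text
time: 4.7
eef_pos: [0.5612, 0.0412, 0.1088]
tcp_rot: [0.731, 0.682, 0.002, -0.0]
contact_force: [2.6, 6.8, 3.9]
opening: -0.004
4.7 [0.5612 0.0412 0.1088] [-88.9 -70.6 108.8] [2.6 6.8 3.9] [-0.11  0.17  1.95  0.    1.01 -0.04] -0.003582126001743225
[[0.069, 0.998, 0.003], [0.998, -0.069, 0.003], [0.003, 0.003, -1.0]]
```

```bash
python3 - <<'E'
import cv2
im=cv2.imread("pics/f_scene_raw.png")[170:290,240:400]
cv2.imwrite("pics/f_z.png",cv2.resize(im,None,fx=4.5,fy=4.5,interpolation=cv2.INTER_CUBIC))
E
```

```text
(no output)
```

View pics/f_z.png

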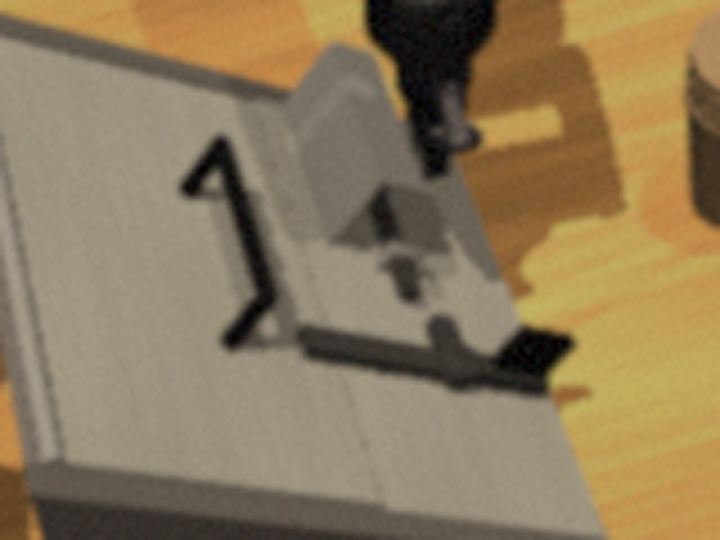

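```bash
python3 -m creep '[0.03,-0.15,0,0, 0.03,-0.3,0,0, 0.03,-0.45,0,0, 0.03,-0.6,0,0]'
python3 -m creep '[0,-0.1,0,0, 0,-0.2,0,0, 0,-0.3,0,0, 0,-0.3,0,0]'
```

```text
time: 5.13
eef_pos: [0.5471, 0.0423, 0.1088]
tcp_rot: [0.731, 0.682, 0.002, 0.001]
contact_force: [3.9, 5.7, 2.7]
opening: 0.001
time: 5.47
eef_pos: [0.5393, 0.0429, 0.1088]
tcp_rot: [0.731, 0.682, 0.002, 0.001]
contact_force: [2.7, 5.1, 4.5]
opening: 0.0
```

```bash
for i in 1; do python3 -m creep '[0,-0.1,0,0, 0,-0.2,0,0, 0,-0.2,0,0]'; done
```

```text
time: 5.72
eef_pos: [0.5383, 0.0429, 0.1093]
tcp_rot: [0.731, 0.682, 0.006, 0.005]
contact_force: [16.1, 5.0, -5.8]
opening: -0.003
```

```bash
python3 look.py g wrist
```

```text
5.7167 [0.5383 0.0429 0.1093] [-89.  -93.5 109.3] [16.1  5.  -5.8] [-0.11  0.12  2.01  0.    0.99 -0.04] -0.0032528707512612235
[[0.069, 0.997, 0.016], [0.998, -0.069, 0.001], [0.003, 0.016, -1.0]]
```

View pics/g_wrist.png

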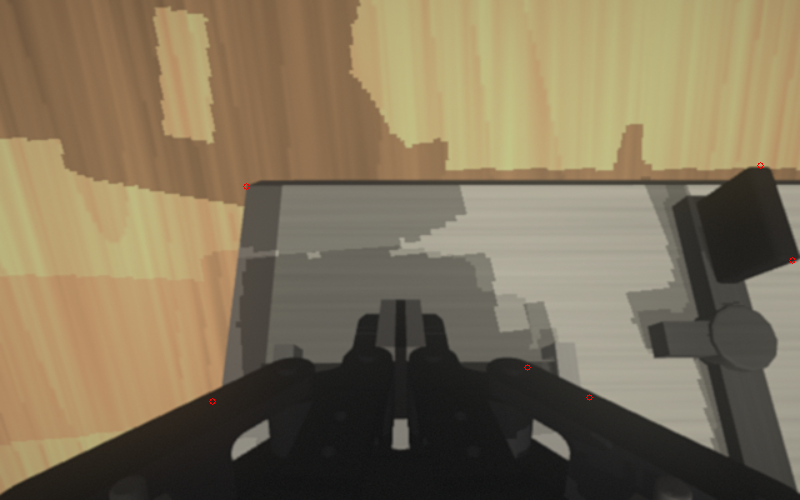

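End stop felt: 16 N at y ≈ −93.5, where I expected about −94. One more small press, then I'll back off.

```bash
python3 -m creep '[0,-0.1,0,0, 0,-0.1,0,0]'; python3 -m creep '[0.1,0.4,0,0, 0.6,1,-2,0, 1,2,-5,0, 1,3,-5,0, 1,3,-5,0]'
python3 look.py g2 wrist scene
```

```text
time: 5.93
eef_pos: [0.5378, 0.0429, 0.1095]
tcp_rot: [0.731, 0.682, 0.009, 0.007]
contact_force: [21.1, 4.7, -9.2]
opening: 0.001
time: 6.35
eef_pos: [0.6097, 0.0621, 0.2374]
tcp_rot: [0.731, 0.683, 0.001, 0.002]
contact_force: [0.7, -0.2, 0.5]
opening: -0.0
6.35 [0.6097 0.0621 0.2374] [-113.   -23.7  237.4] [ 0.7 -0.2  0.5] [-0.06  0.14  1.73 -0.    1.26  0.  ] -0.00039345798335548905
[[0.068, 0.998, 0.005], [0.998, -0.068, -0.002], [-0.001, 0.005, -1.0]]
```

View pics/g2_wrist.png

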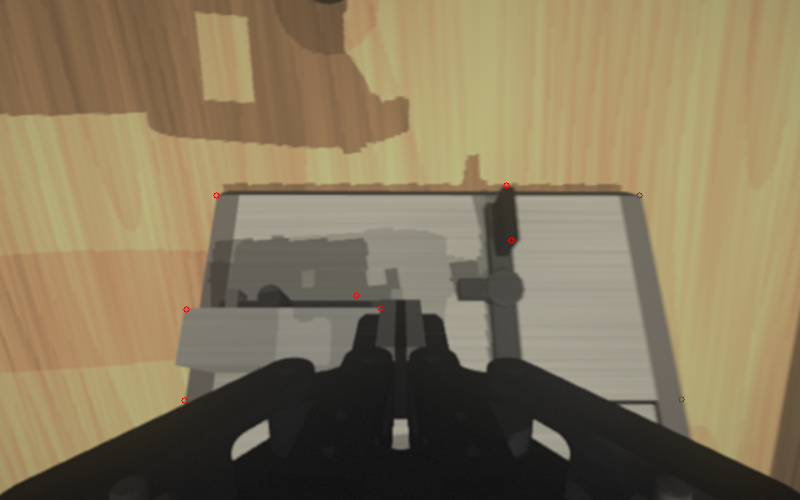

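```bash
cat > latch.py <<'E'
from h import *
def tcp(th,extra=0,r=45):
    h=5+13.4*np.sin(th)+7.5*np.cos(th)+extra
    s=-75-r*np.cos(th)-h*np.sin(th); y=50-r*np.sin(th)+h*np.cos(th)
    P=cs(s,y,45)-[0,0,.012]; return P
if __name__=="__main__":
    print(caseOf(ctrl.get_state()['eef_pos']).round(1))
    P=tcp(0,16); P2=P.copy(); P2[2]=.2
    print('hi',shift(toW(P2,POSE))); print('lo',(P*1000).round(),shift(toW(P,POSE)))
    for th in np.arange(0,1.6,.1745): print(round(th,2),(tcp(th)*1000).round(1),shift(toW(tcp(th),POSE))[0])
E
python3 latch.py
```

```text
[-112.8  -23.5  236.5]
hi (array([0.45, 4.07, 1.48]), None, 'dist', np.float64(108.9))
lo [-124.   78.   71.] (array([0.46, 4.04, 6.64]), None, 'dist', np.float64(194.7))
0.0 [-124.1   62.5   71. ] [0.46 3.4  6.64]
0.17 [-125.6   56.7   70. ] [0.52 3.17 6.68]
0.35 [-126.5   50.2   69.3] [0.56 2.91 6.7 ]
0.52 [-126.6   43.3   69.3] [0.56 2.63 6.7 ]
0.7 [-125.7   35.9   69.9] [0.52 2.34 6.68]
0.87 [-123.5   28.4   71.4] [0.44 2.04 6.62]
1.05 [-120.1   21.2   73.8] [0.3  1.75 6.52]
1.22 [-115.4   14.6   77.1] [0.11 1.49 6.38]
1.4 [-109.4    9.1   81.3] [-0.13  1.27  6.22]
1.57 [-102.3    5.    86.3] [-0.41  1.11  6.02]
```

```bash
python3 -m creep '[0.2,1.6,0.5,0, 0.45,3,1,0, 0.45,4.05,1.5,0, 0.45,4.05,3,0, 0.45,4.05,4.5,0, 0.45,4.05,5.6,0, 0.45,4.05,6.3,0, 0.45,4.05,6.6,0, 0.45,4.05,6.6,0, 0.45,4.05,6.6,0]'
python3 look.py h wrist; python3 latch.py
```

```text
time: 7.28
eef_pos: [0.7078, 0.0665, 0.0668]
tcp_rot: [0.731, 0.683, -0.001, -0.001]
contact_force: [0.1, -0.5, 1.1]
opening: 0.002
7.2833 [0.7078 0.0665 0.0668] [-124.1   74.    66.8] [ 0.1 -0.5  1.1] [-0.05  0.52  1.58 -0.    1.04  0.02] 0.001514764251338853
[[0.068, 0.998, -0.002], [0.998, -0.068, -0.0], [-0.0, -0.002, -1.0]]
[-124.2   75.2   68.6]
hi (array([-0.  ,  0.14, -5.26]), None, 'dist', np.float64(131.4))
lo [-124.   78.   71.] (array([-0.  ,  0.13, -0.1 ]), None, 'dist', np.float64(4.1))
0.0 [-124.1   62.5   71. ] [-0.   -0.51 -0.1 ]
0.17 [-125.6   56.7   70. ] [ 0.06 -0.74 -0.06]
0.35 [-126.5   50.2   69.3] [ 0.1  -1.   -0.03]
0.52 [-126.6   43.3   69.3] [ 0.1  -1.28 -0.03]
0.7 [-125.7   35.9   69.9] [ 0.06 -1.57 -0.05]
0.87 [-123.5   28.4   71.4] [-0.02 -1.87 -0.11]
1.05 [-120.1   21.2   73.8] [-0.16 -2.16 -0.21]
1.22 [-115.4   14.6   77.1] [-0.35 -2.42 -0.34]
1.4 [-109.4    9.1   81.3] [-0.59 -2.64 -0.51]
1.57 [-102.3    5.    86.3] [-0.87 -2.81 -0.71]
```

View pics/h_wrist.png

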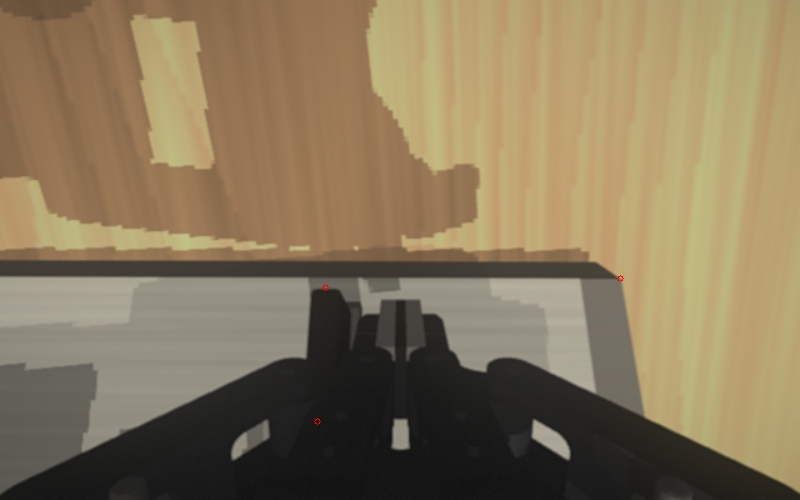

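```bash
python3 -m creep '[0,-0.25,-0.05,0, 0,-0.5,-0.1,0, 0.06,-0.74,-0.06,0, 0.1,-1,-0.03,0, 0.1,-1.28,-0.03,0, 0.06,-1.57,-0.05,0, 0.06,-1.57,-0.05,0]'
python3 latch.py;python3 look.py i wrist
```

```text
time: 7.92
eef_pos: [0.6727, 0.071, 0.0732]
tcp_rot: [0.731, 0.683, 0.004, 0.004]
contact_force: [5.5, 1.9, 0.9]
opening: 0.003
[-126.2   38.6   73.2]
hi (array([-0.08,  1.65, -5.05]), None, 'dist', np.float64(132.9))
lo [-124.   78.   71.] (array([-0.08,  1.6 ,  0.1 ]), None, 'dist', np.float64(40.0))
0.0 [-124.1   62.5   71. ] [-0.08  0.96  0.1 ]
0.17 [-125.6   56.7   70. ] [-0.02  0.72  0.14]
0.35 [-126.5   50.2   69.3] [0.01 0.46 0.16]
0.52 [-126.6   43.3   69.3] [0.02 0.18 0.16]
0.7 [-125.7   35.9   69.9] [-0.02 -0.11  0.13]
0.87 [-123.5   28.4   71.4] [-0.11 -0.41  0.07]
1.05 [-120.1   21.2   73.8] [-0.24 -0.69 -0.03]
1.22 [-115.4   14.6   77.1] [-0.43 -0.96 -0.17]
1.4 [-109.4    9.1   81.3] [-0.67 -1.18 -0.34]
1.57 [-102.3    5.    86.3] [-0.95 -1.34 -0.54]
7.9167 [0.6727 0.071  0.0732] [-126.2   38.6   73.2] [5.5 1.9 0.9] [-0.04  0.44  1.68  0.    1.01  0.02] 0.0027837144027478985
[[0.068, 0.998, 0.011], [0.998, -0.068, 0.0], [0.001, 0.011, -1.0]]
```

View pics/i_wrist.png

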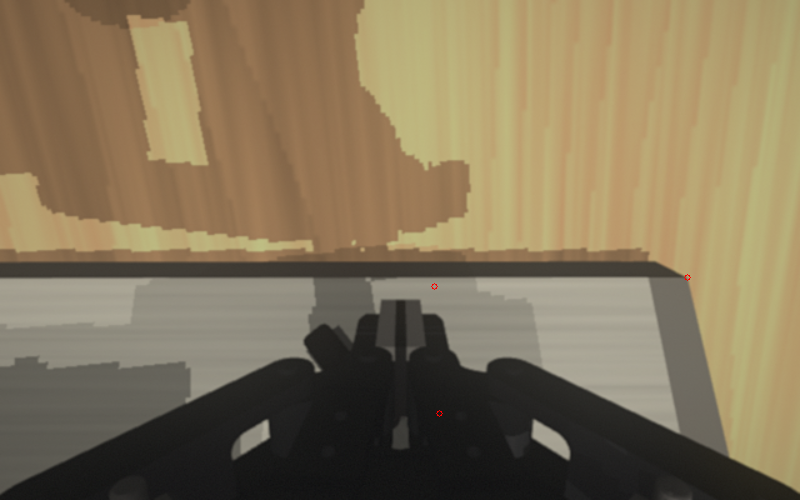

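The fin at (325,350) is turning, now about 35°. I'll carry on along the arc.

```bash
python3 -m creep '[-0.02,-0.2,0.1,0, -0.1,-0.4,0.08,0, -0.24,-0.68,0,0, -0.42,-0.95,-0.15,0, -0.65,-1.15,-0.3,0, -0.65,-1.15,-0.3,0]'
python3 latch.py;python3 look.py j wrist scene
```

```text
time: 8.47
eef_pos: [0.6422, 0.0575, 0.0805]
tcp_rot: [0.731, 0.682, 0.004, 0.002]
contact_force: [2.6, 3.3, 2.6]
opening: 0.003
[-110.7    9.1   80.5]
hi (array([ 0.55,  2.82, -4.76]), None, 'dist', np.float64(138.9))
lo [-124.   78.   71.] (array([0.54, 2.77, 0.4 ]), None, 'dist', np.float64(71.3))
0.0 [-124.1   62.5   71. ] [0.54 2.13 0.4 ]
0.17 [-125.6   56.7   70. ] [0.6  1.9  0.44]
0.35 [-126.5   50.2   69.3] [0.63 1.64 0.46]
0.52 [-126.6   43.3   69.3] [0.64 1.36 0.46]
0.7 [-125.7   35.9   69.9] [0.6  1.07 0.43]
0.87 [-123.5   28.4   71.4] [0.51 0.77 0.37]
1.05 [-120.1   21.2   73.8] [0.38 0.48 0.27]
1.22 [-115.4   14.6   77.1] [0.19 0.22 0.13]
1.4 [-109.4    9.1   81.3] [-0.05 -0.   -0.04]
1.57 [-102.3    5.    86.3] [-0.33 -0.16 -0.24]
8.4667 [0.6422 0.0575 0.0805] [-110.7    9.1   80.5] [2.6 3.3 2.6] [-0.07  0.37  1.76  0.    1.   -0.  ] 0.0026921335275584355
[[0.069, 0.998, 0.009], [0.998, -0.069, 0.002], [0.003, 0.009, -1.0]]
```

View pics/j_wrist.png

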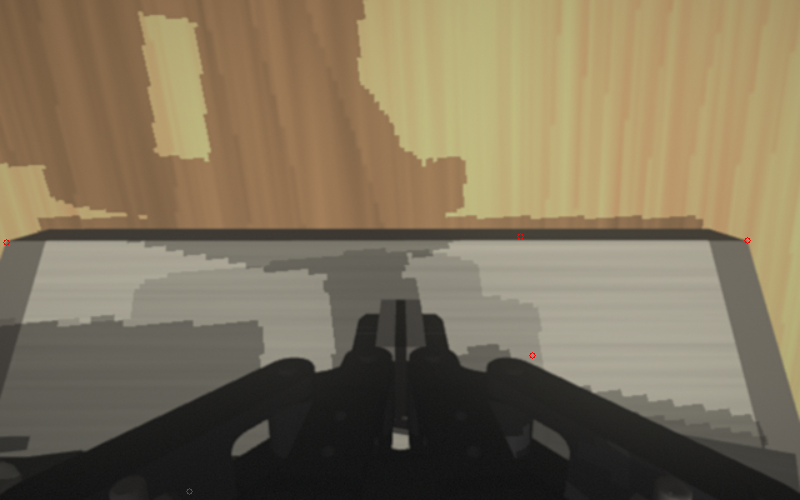

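```bash
python3 -m creep '[-0.15,-0.08,-0.1,0, -0.33,-0.12,-0.2,0, -0.33,-0.12,-0.2,0]'; python3 -m creep '[-0.1,0,-0.05,0, -0.2,0,-0.1,0, -0.2,0,-0.1,0]'
```

```text
time: 8.82
eef_pos: [0.6386, 0.0513, 0.0836]
tcp_rot: [0.731, 0.682, 0.005, 0.001]
contact_force: [6.0, 9.5, 1.8]
opening: 0.005
time: 9.07
eef_pos: [0.6384, 0.0509, 0.0841]
tcp_rot: [0.732, 0.682, 0.008, -0.002]
contact_force: [11.7, 21.9, -6.8]
opening: 0.0
```

```bash
python3 -m creep '[0.4,0.1,0,0, 1,0.1,-1,0, 1,0.1,-3,0, 1,0.1,-5,0, 1,0.1,-6,0, 1,0.1,-6,0]'
python3 look.py k wrist scene; python3 - <<'E'
import cv2
im=cv2.imread("pics/k_scene_raw.png")[170:300,220:400]
cv2.imwrite("pics/k_z.png",cv2.resize(im,None,fx=4.4,fy=4.4,interpolation=cv2.INTER_CUBIC))
E
```

```text
time: 9.57
eef_pos: [0.6443, 0.0681, 0.246]
tcp_rot: [0.73, 0.683, 0.006, 0.007]
contact_force: [1.6, 0.2, 1.5]
opening: -0.005
9.5667 [0.6443 0.0681 0.246 ] [-121.4   10.5  246. ] [1.6 0.2 1.5] [-0.05  0.21  1.64 -0.    1.27  0.02] -0.004870782135715444
[[0.067, 0.998, 0.017], [0.998, -0.067, -0.002], [-0.001, 0.017, -1.0]]
```

View pics/k_wrist.png

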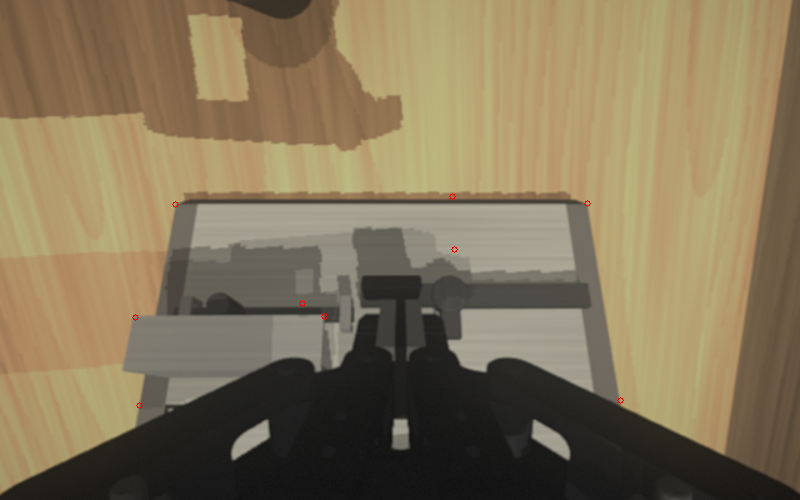

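View pics/k_z.png

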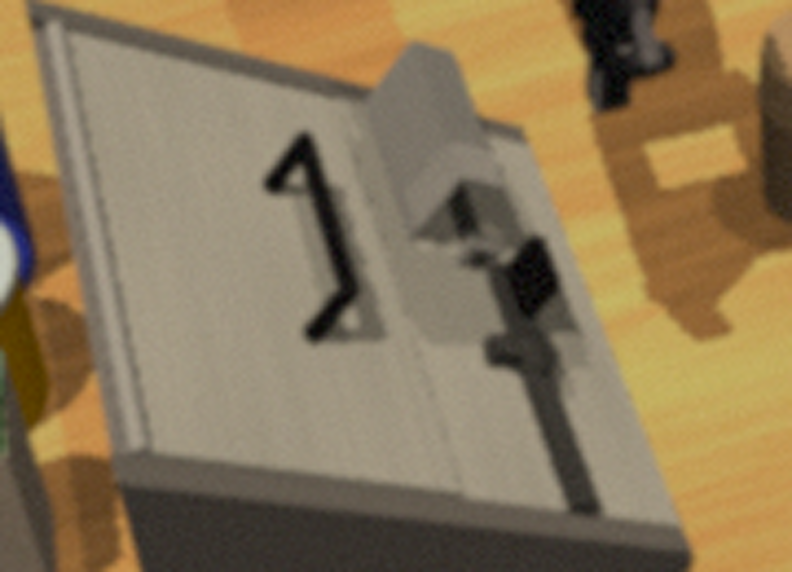

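Latch is a full quarter turn round (long arm parallel to the low edge, fin at (390,288)) and the knob is at its right end, (222,300). Next is the bar.

```bash
cat > bar.py <<'E'
from h import *
def tgt(th,dz=-17):
    v=cs(75,0,40)-cs(195,0,0); c,s=np.cos(th),np.sin(th)
    w=np.array([c*v[0]+s*v[2],v[1],-s*v[0]+c*v[2]])
    return cs(195,0,0)+w+[0,0,dz/1000]
if __name__=="__main__":
    b=tgt(0); print((b*1000).round(), caseOf(ctrl.get_state()['eef_pos']).round(1)); hi=b.copy(); hi[2]=.25
    print(shift(toW(hi,POSE),POSE[2]+np.pi)); print(shift(toW(b,POSE)))
    for d in range(0,66,5): print(d,shift(toW(tgt(np.radians(d)),POSE))[0])
E
python3 bar.py
```

```text
[ 38.   0. 174.] [-121.2    7.2  237.4]
(array([-6.39, -0.29, -0.5 ]), np.float64(-18.0), 'dist', np.float64(160.3))
(array([-6.38, -0.3 ,  2.55]), None, 'dist', np.float64(172.0))
0 [-6.38 -0.3   2.55]
5 [-6.28 -0.3   2.12]
10 [-6.21 -0.3   1.69]
15 [-6.18 -0.3   1.25]
20 [-6.18 -0.29  0.8 ]
25 [-6.23 -0.29  0.37]
30 [-6.31 -0.29 -0.07]
35 [-6.44 -0.29 -0.49]
40 [-6.59 -0.28 -0.9 ]
45 [-6.79 -0.28 -1.3 ]
50 [-7.01 -0.28 -1.68]
55 [-7.27 -0.28 -2.04]
60 [-7.56 -0.28 -2.37]
65 [-7.88 -0.28 -2.68]
```

```bash
python3 -m creep '[-0.5,0,-1,-1.4, -1.5,-0.1,-1,-2.8, -3,-0.1,-1,-4.2, -4.5,-0.2,-1,-5.6, -6.4,-0.3,-1,-7, -6.4,-0.3,-1,-8.4, -6.4,-0.3,-1,-9.8, -6.4,-0.3,-1,-11.2, -6.4,-0.3,-1,-12.6, -6.4,-0.3,-1,-14, -6.4,-0.3,-1,-15.4, -6.4,-0.3,-1,-16.8, -6.4,-0.3,-1,-18, -6.4,-0.3,-1,-18, -6.4,-0.3,-1,-18]' 125 80
python3 look.py l wrist; python3 bar.py | head -3
```

```text
time: 10.92
eef_pos: [0.6207, -0.0906, 0.2565]
tcp_rot: [0.035, 0.999, 0.0, -0.002]
contact_force: [-0.2, 0.3, -0.0]
opening: 0.508
10.9167 [ 0.6207 -0.0906  0.2565] [ 38.6  -2.3 256.5] [-0.2  0.3 -0. ] [-0.31  0.17  1.67 -0.    1.31 -1.81] 0.5075863337047108
[[-0.997, 0.071, -0.004], [0.071, 0.997, 0.001], [0.004, 0.001, -1.0]]
[ 38.   0. 174.] [ 38.6  -2.  257. ]
(array([-0.08,  0.  ,  0.28]), np.float64(-0.03), 'dist', np.float64(7.3))
(array([-0.09,  0.  ,  3.33]), None, 'dist', np.float64(83.2))
```

View pics/l_wrist.png

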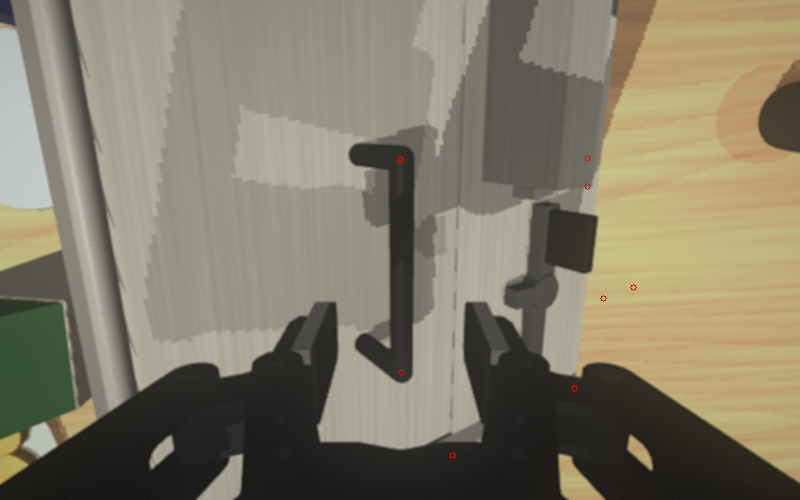

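The bar (column ~400, rows 155–375) is centred between the jaws. Descend, then close.

```bash
python3 -m creep '[-0.08,0,1,0, -0.08,0,2,0, -0.08,0,2.7,0, -0.08,0,3.1,0, -0.08,0,3.3,0, -0.08,0,3.3,0, -0.08,0,3.3,0]'; python3 -m creep '[0,0,0,0, 0,0,0,0, 0,0,0,0, 0,0,0,0, 0,0,0,0, 0,0,0,0]' 255 80
python3 bar.py; python3 look.py m wrist
```

```text
time: 11.55
eef_pos: [0.6244, -0.0911, 0.1772]
tcp_rot: [0.034, 0.999, -0.0, 0.001]
contact_force: [0.2, 0.3, -0.2]
opening: 0.509
time: 12.05
eef_pos: [0.6247, -0.0905, 0.1781]
tcp_rot: [0.034, 0.999, 0.0, 0.001]
contact_force: [-1.5, 2.6, 6.0]
opening: 0.102
[ 38.   0. 174.] [ 38.2   1.7 178.1]
(array([ 0.06, -0.01, -2.88]), np.float64(-0.0), 'dist', np.float64(71.9))
(array([ 0.07, -0.01,  0.17]), None, 'dist', np.float64(4.7))
0 [ 0.07 -0.01  0.17]
5 [ 0.07  0.09 -0.26]
10 [ 0.07  0.16 -0.69]
15 [ 0.07  0.2  -1.13]
20 [ 0.07  0.19 -1.57]
25 [ 0.06  0.14 -2.01]
30 [ 0.06  0.06 -2.45]
35 [ 0.06 -0.06 -2.87]
40 [ 0.06 -0.22 -3.28]
45 [ 0.06 -0.41 -3.68]
50 [ 0.06 -0.64 -4.06]
55 [ 0.06 -0.9  -4.42]
60 [ 0.06 -1.19 -4.75]
65 [ 0.06 -1.5  -5.06]
12.05 [ 0.6247 -0.0905  0.1781] [ 38.2   1.7 178.1] [-1.5  2.6  6. ] [-0.3   0.24  1.74  0.    1.17 -1.81] 0.10181178508651796
[[-0.998, 0.068, 0.003], [0.068, 0.998, 0.0], [-0.002, 0.001, -1.0]]
```

View pics/m_wrist.png

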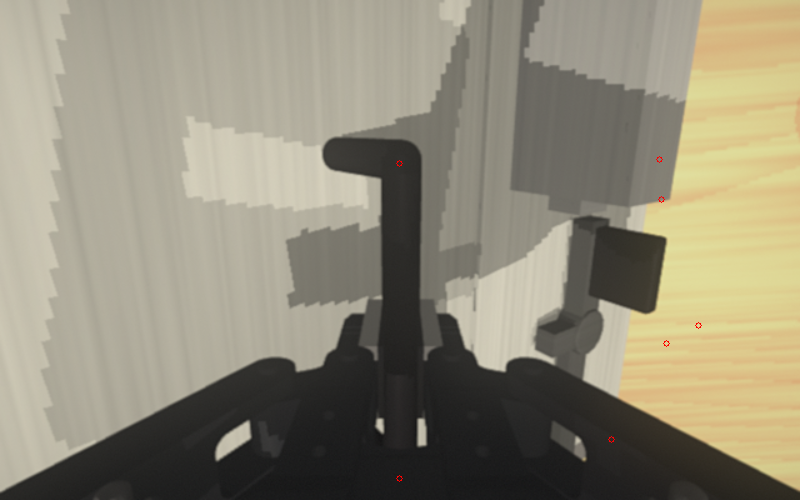

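```bash
python3 -m creep '[0,0.05,-0.22,0, 0,0.1,-0.43,0, 0,0.14,-0.65,0, 0,0.17,-0.86,0, 0,0.19,-1.08,0, 0,0.21,-1.3,0, 0,0.21,-1.52,0, 0,0.2,-1.74,0, 0,0.18,-1.96,0, 0,0.15,-2.18,0, 0,0.15,-2.18,0]' 255 50
python3 look.py n scene
```

```text
time: 13.02
eef_pos: [0.6248, -0.0857, 0.2281]
tcp_rot: [0.034, 0.999, 0.002, 0.001]
contact_force: [6.6, 4.3, -6.1]
opening: 0.106
13.0167 [ 0.6248 -0.0857  0.2281] [ 33.4   1.4 228.1] [ 6.6  4.3 -6.1] [-0.3   0.19  1.69  0.    1.25 -1.8 ] 0.10646461946215452
[[-0.998, 0.069, 0.001], [0.069, 0.998, 0.004], [-0.001, 0.004, -1.0]]
```

View pics/n_scene.png

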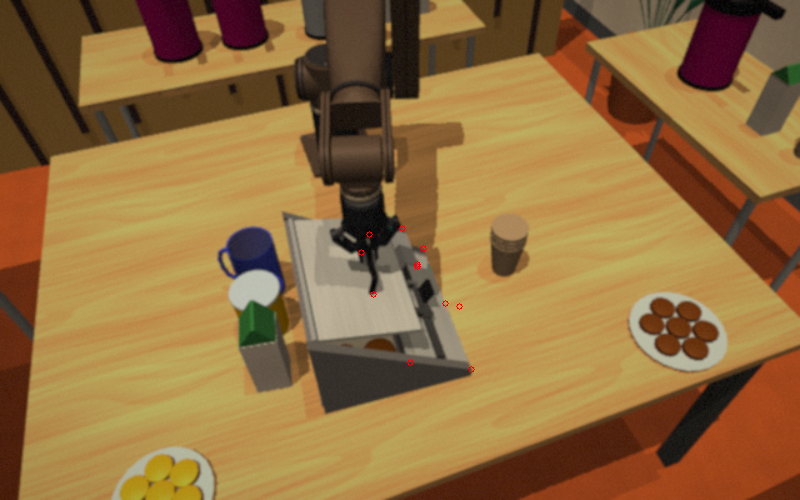

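The lid is rising: its lower edge is up (at (420,330) in the picture) and the inside of the case shows. Continue to about 60°.

```bash
python3 -m creep '[0,-0.03,-0.22,0, 0,-0.08,-0.44,0, 0,-0.14,-0.65,0, 0,-0.2,-0.86,0, 0,-0.28,-1.07,0, 0,-0.36,-1.27,0, 0,-0.45,-1.47,0, 0,-0.55,-1.67,0, 0,-0.66,-1.86,0, 0,-0.78,-2.05,0, 0,-0.91,-2.24,0, 0,-1.04,-2.41,0, 0,-1.18,-2.58,0, 0,-1.33,-2.74,0, 0,-1.4,-2.82,0, 0,-1.4,-2.82,0]'
python3 look.py o scene wrist
```

```text
time: 14.4
eef_pos: [0.6228, -0.1148, 0.3008]
tcp_rot: [0.033, 0.999, 0.008, 0.001]
contact_force: [4.0, 16.6, 1.1]
opening: 0.105
14.4 [ 0.6228 -0.1148  0.3008] [ 62.6   1.4 300.8] [ 4.  16.6  1.1] [-0.35  0.15  1.61  0.02  1.39 -1.86] 0.10510176250883001
[[-0.998, 0.067, 0.002], [0.067, 0.998, 0.017], [-0.001, 0.017, -1.0]]
```

View pics/o_scene.png

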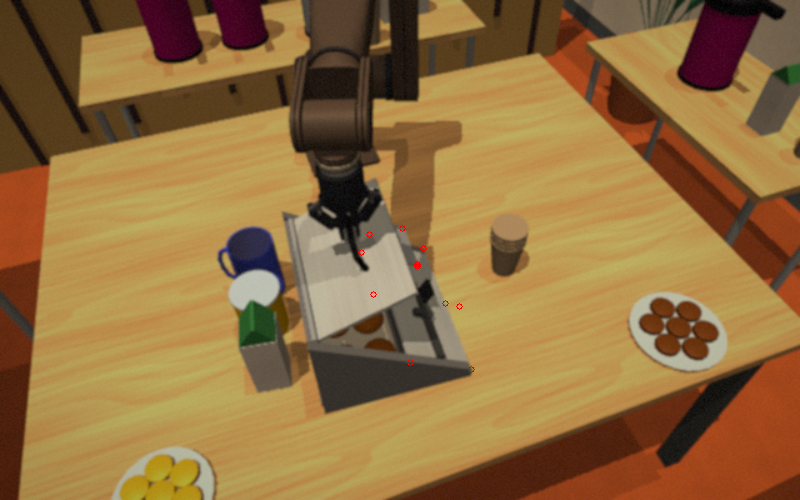

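View pics/o_wrist.png

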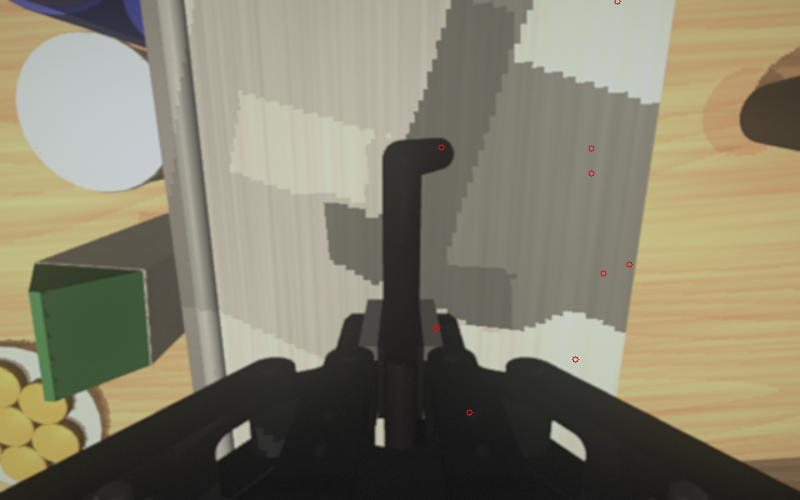

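Lid is about 58–59° open (bar position relative to the hinge). Release gently.

```bash
python3 -m creep '[0,0.1,0,0, 0,0.1,0,0, 0,0.1,0,0, 0,0.1,0,0, 0,0.1,0,0, 0,0.1,0,0]' 140
python3 look.py p wrist
```

```text
time: 15.0
eef_pos: [0.6218, -0.1203, 0.3012]
tcp_rot: [0.034, 0.999, -0.0, -0.0]
contact_force: [-1.6, 1.1, -0.0]
opening: 0.452
15.0 [ 0.6218 -0.1203  0.3012] [ 68.1   0.8 301.2] [-1.6  1.1 -0. ] [-0.35  0.15  1.61 -0.    1.38 -1.85] 0.45175833586202935
[[-0.998, 0.069, -0.0], [0.069, 0.998, -0.0], [0.0, -0.0, -1.0]]
```

View pics/p_wrist.png

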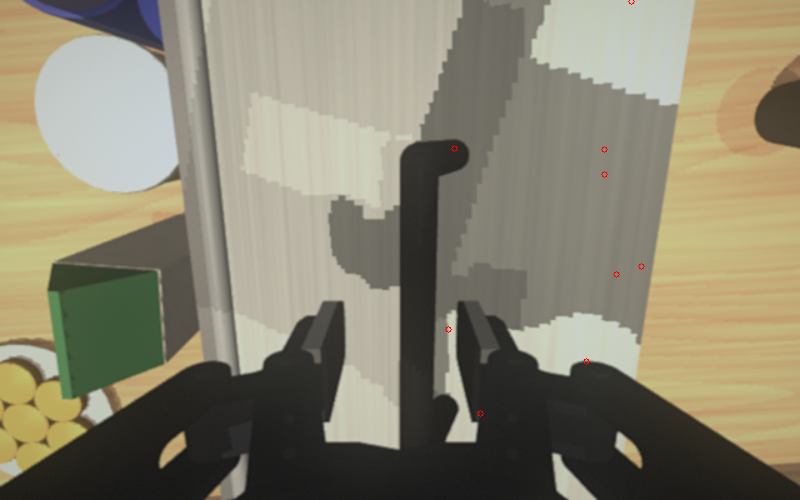

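Bar is free between the jaws. Retreat straight up, then back away.

```bash
python3 -m creep '[0,-0.2,-0.7,0, 0,-0.2,-1.8,0, 0,-0.2,-3,0, 0,-0.2,-4.5,0, 0,-0.2,-4.5,0, 3,3,-4.5,0, 5,7,-4.5,0, 5,9,-4.5,0, 5,11,-4.5,0, 5,11,-4.5,0, 5,11,-4.5,0, 5,11,-4.5,0, 5,11,-4.5,0, 5,11,-4.5,0, 5,11,-4.5,0]'
python3 look.py q scene top
```

```text
time: 16.3
eef_pos: [0.5157, 0.1638, 0.414]
tcp_rot: [0.033, 0.999, -0.0, 0.0]
contact_force: [-0.8, -0.3, -0.4]
opening: 0.452
16.3 [0.5157 0.1638 0.414 ] [-208.1 -124.3  414. ] [-0.8 -0.3 -0.4] [ 0.12 -0.09  1.66 -0.    1.57 -1.38] 0.4519815140427811
[[-0.998, 0.066, 0.001], [0.066, 0.998, -0.001], [-0.001, -0.001, -1.0]]
```

View pics/q_scene.png

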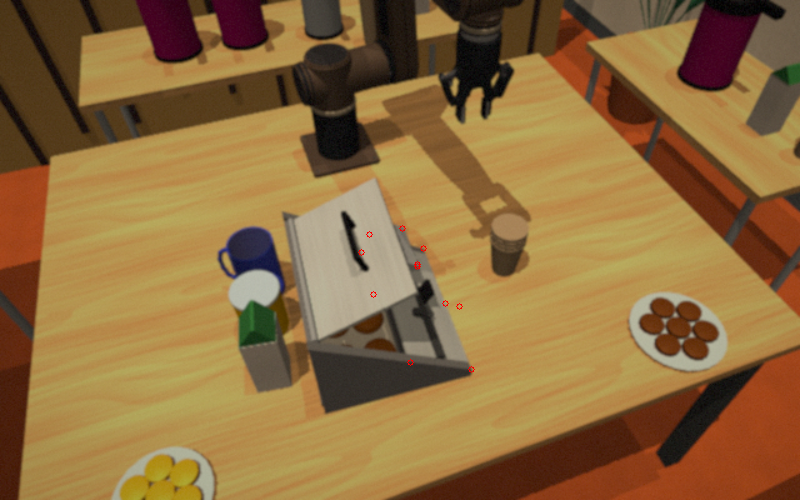

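View pics/q_top.png

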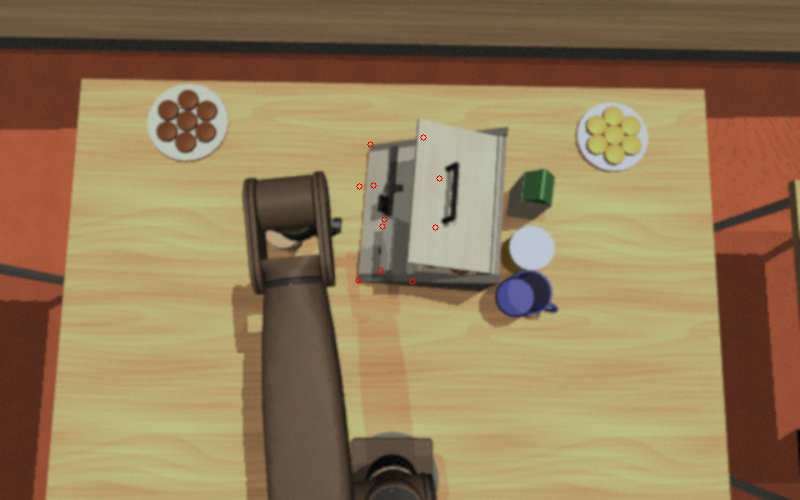

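The lid stands open, and the latch, bystanders and arm all look clear. I'll measure the angle by fitting the lid corners.

```bash
python3 - <<'E'
from h import *
T=imaging.camera_info("top");S=imaging.camera_info("scene")
def c(y,th):
    v=cs(5,0,0)-cs(195,0,0); k,s=np.cos(th),np.sin(th)
    return cs(195,0,0)+np.array([k*v[0]+s*v[2],y/1000,-s*v[0]+k*v[2]])
o=[(T,149,(418,121)),(T,-149,(409,264)),(S,-149,(376,181)),(S,149,(416,291))]
for sub in (o,o[:2],o[2:]):
    f=lambda p:np.concatenate([proj(i,toW(c(y,p[0]),POSE))*1.25-u for i,y,u in sub])
    r=least_squares(f,[1.]);print(np.degrees(r.x),f(r.x).round(1))
E
```

```text
[54.76444934] [ 0.3 -2.  -1.6 -2.2 -1.4 -1.5  0.3  2.7]
[54.29575126] [-0.  -1.8 -1.9 -2.1]
[54.91538444] [-1.5 -1.6  0.2  2.6]
```

```bash
python3 -c "
from plant import ctrl
print(ctrl.sign_off(), ctrl.get_state()['time'])"
```

```text
the job is handed in; nothing more can be done
the job is handed in; nothing more can be done
```

The pastry case is open and handed in at about 16 s of the 69 s allowed. The lid stands at roughly 55°, released, with the arm clear of everything.

- **Bolt:** I pushed the knob right with the closed fingers. The force rose from about 4 N to about 21 N at the end stop. The wrist picture then showed the knob roughly 51–55 mm from where it started. The moves could not tilt the tool, so I pushed with it vertical, just below the hood's edge. The fingers may have brushed that edge lightly, with about 7 N of sideways force.
- **Latch:** I swung the fin round its arc until the force rose at its end stop (about 22 N). The pictures show the long arm lying parallel to the case's low edge, a full quarter turn.
- **Lid:** I gripped the bar, lifted it along its arc and released it.
- **Lid angle, two measurements:** the gripper position gave about 58° just before release. Fitting the lid's corners in the top and scene pictures afterwards gave about 55°. They differ by 3–4°, but both are well above 45°.
- **Bystanders:** the carton, tin, jug and cups look undisturbed in the last pictures. I judged this by eye and did not measure their positions.

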